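# Turn a brake piston mouth-down under a bench comparator and zero the dial on it

## Robot

A 7-joint arm with a two-finger parallel gripper is mounted at the origin on a cart in front of the work surface, level with it; the furniture and walls round the work are solid. World frame = base frame: x ahead of the robot, y to its left, z up, the work surface at z = 0. Lengths are in m, angles in rad, forces in N, time in s.
With the tool pointing down it reaches from about 0.35 to 0.9 m from the base axis. Payload 19.9 kg.
Tool frame: the origin (TCP) lies midway between the tips of the shut fingers; the grasp point (between the pads) lies 19 mm behind it; z points along the fingers, y is the line along which they close (so a half turn about z gives the same grasp; the last joint's range is limited). The gripper opens to 85 mm and grips with 20 to 120 N. Pads are 22 mm wide; open, the fingers measure 114 mm over their backs; the gripper's body (76 mm by 85 mm) begins 54 mm behind the grasp point. The pads swing forward as they close: fully open they stand 13 mm farther back than shut.
Start: joints at [-1.25, 0.417, -0.01, 1.614, 0.005, 1.111, -0.053], TCP at [0.221, 0.585, 0.202] pointing down, gripper open.
Joint ranges: [-2.81, 2.81], [-0.39, 2.02], [-1.27, 1.25], [0.06, 2.57], [-1.19, 4.33], [0.19, 2], [-2.82, 2.82]. Speed limits (rad/s): [1.89, 1.89, 2.39, 2.39, 3.01, 3.01, 3.01].

## Interface

Orientations are given as a unit quaternion [w, x, y, z].
In Python, from cell import manip gives the robot as it stands. Calls block until the motion is done:
- manip.move_to(position, orientation): joint-space move of the TCP to a pose.
- manip.servo_line(position, ori=None, vel=0.15, stop_force=None): straight line of the TCP; ori=None keeps the orientation; vel is the mean speed in m/s. With stop_force (N) it stops when the force on the tool has changed by that much, and returns True; else False.
- manip.move_joints(angles): joint-space move.
- manip.open() and manip.grasp(effort=None): open the fingers fully, or close them until they stop; effort is the grip in N (None keeps the last).
- manip.wait(seconds).
- manip.ik(position, orientation): joint angles nearest the present ones, or None.
- manip.get_image(name): name is "scene" or "side" or "wrist"; returns a dict with "frame" (480x640x3 uint8, red, green, blue), "range_z" (480x640 float32, m along the optical axis (not along the pixel's ray), 0 where there is no reading), "fx", "fy", "cx", "cy" (pixels), "rvec" (rotation vector, rad) and "tvec" (3), from world to camera coordinates, as OpenCV has them. Camera axes: x right, y down, z forward; pixel columns grow to the right and rows downward; lengths in m; the calibration is good to about 2 mm. A picture is of the moment at which its call begins.
A pose or a line that the arm cannot do raises manip.PlanningError and nothing moves.
- manip.close_job(): hands the job in; it is judged then, once.
Trained networks look in the newest picture that a camera, given by its name, has taken for a name from the list of things; names that differ only in an ending like _2 or _b are one class to them, and where a whole thing is asked for, a point or a joint stands for the part that bears it (a point fixed in the world has none). Each returns a list of dicts, best first, with "conf" (0 to 1); they miss things now and then, are a little off and sometimes report something else, mostly with a low value. They report only what shows in the picture. A call takes as long as a camera call. They do not tell look-alikes from the thing itself.
- manip.spot_in(name, camera): "point" ([x, y, z] in m, in the coordinates of the camera as it stood for that picture, good to about 4 mm: the middle of the surface that is visible of it).
- manip.cut_out(name, camera): "pixels" (480x640 bool, what is visible of it).
Readings, each from a call of its own:
- manip.current_time(): time.
- manip.current_joint_positions(): joint angles.
- manip.current_dq(): joint speeds.
- manip.current_joint_efforts(): joint torques, N m.
- manip.current_position(): TCP position.
- manip.current_eef_rot(): TCP orientation.
- manip.current_ft_force(): force on the tool from outside, world axes, zero at the start.
- manip.current_torque(): the same for the moment, N m.
- manip.current_opening(): opening from 0.0 (shut) to 1.0 (fully open).
- manip.current_finger_force(): force on a finger pad.
Only numpy, scipy, OpenCV 4.12 (cv2) and the standard library are available. Lean on these libraries where they do the work, as an engineer would, in place of code of your own. Each camera call takes 0.05 s, during which the arm holds its last target. There are 200 camera calls.

## Task

The brake piston (the plain steel cup) stands mouth-up on the bench. Turn it over and stand it mouth-down, centred on the comparator's round anvil under the feeler, then turn the knob on top of the column clockwise until the dial needle stands on the zero mark, between the two tolerance tabs. The V-block is there if you want to lay the piston down and take a new grip; do not knock the feeler, and leave the grease tin, the calliper and the bearing where they are.

Things in the scene. Friction and masses are not known exactly. Their poses are not given: they have to be found in the camera images.
- brake_piston: Brake-caliper piston: plain round steel cup, 54 mm across, 48 mm high, wall 6 mm, closed end 10 mm thick, shallow groove 8 mm below the mouth; 0.28 to 0.44 kg, centre of mass 20 mm from the closed end. Origin: centre of the closed end's outer face; z runs along its axis from there to the mouth (up at the start). Starts standing mouth-up on the bench.
- v_block: Loose steel V-block, 60 mm long (x), 46 mm wide (y), 33 mm high, 0.7 kg, with a 90 degree groove along x, 42 mm wide at the top, its bottom 12 mm above the bench. Origin: centre of the underside. A piston lying in the groove has its axis 50 mm above the bench and stands out 4 mm beyond the block on either side, so it can be gripped across its diameter. It may be moved.
- grease_tin: Bystander: open printed tin with a thin wall, 68 mm across and 42 mm high, wider and lower than the piston. Origin: centre of the underside. Leave it standing.
- caliper: Bystander: vernier calliper lying flat, 80 x 200 x 9 mm. Origin: centre of the underside. Leave it.
- bearing: Bystander: ball bearing lying flat, 52 mm across, 14 mm high. Origin: centre of the underside. Leave it. Behind it, at the back of the bench (beyond world x = 0.68 m, to the left of y = 0.45 m), stand a spray can and an oil can 192 mm high.
- comparator: Bench comparator, fixed: grey base 176 (x) x 100 (y) x 20 mm, origin at the centre of its underside, front = -x, z up. At y = 0: round anvil (60 mm across) at x = -48 mm; column 22 mm thick at x = +62 mm, knob on top up to 213 mm. A head on the column carries the dial (66 mm across, face up, centre x = +12 mm, top at 127 mm) and the feeler arm. Open only to the front and front corners.
- anvil_top (a point): Centre of the anvil's top face, 26 mm above the bench; its axes are the comparator's (-x is the open front, z up). With the piston standing on it mouth-down, the piston's origin is 48 mm above this point.
- feeler_tip (a point): Lowest point of the feeler's 6 mm ball tip, over the anvil's centre, 53 to 55 mm above the anvil at the start, so 5 to 7 mm above the closed end of a piston standing mouth-down there.
- dial_centre (a point): Centre of the dial's upward face, on the needle's axis, with the comparator's axes. The zero mark lies in its +x direction (the side away from the front), with a black tab on the bezel 0.18 rad to either side.
- knob_grip (a point): On the vertical axis of the round knurled knob on top of the column, at mid-height of its gripping part, which is 34 mm across and 18 mm high; the knob's top is 11 mm above this point. Grip it across from above. It turns with the knob.
- fine_knob (a joint): Angle of the knob, rad: 0 to 3.4, growing clockwise seen from above; starts between 0 and 0.65. One rad lowers the head, dial and feeler by 3 mm.
- needle (a joint): Angle of the dial needle, rad, growing clockwise seen from above: 0 at rest (feeler hanging free), 0.75 at the zero mark. It turns 0.5 rad for each mm the feeler tip is pushed up relative to the head, so it stays at 0 until the feeler comes to rest on something.
- feeler: The feeler: a 5 mm steel rod from its hinge under the dial (its origin) forward and down to the ball tip 48 mm in front, over the anvil. It yields upward by up to 4 mm against a light spring of about 1 N.
- socket_case: Fixed obstacle: open black socket case. Origin: under its middle; its tray covers x from -106 to 129 mm and y from -180 to 180 mm in its own axes and is 55 mm high with contents; the raised lid along its +x side is 290 mm high. Also keep clear of the tall shelving to the right of world y = -0.3 m and of the bench vice at the left, 175 mm high, within 0.2 m of world x = 0.24, y = 0.61 m.
Mind the look-alikes: they are no part of the job. What is shaped like the brake_piston but purple is not meant.

How it is judged:
On the way, in this order (a step that is already met when the one before it is completed fails the run):
1. the piston stands mouth-down on the anvil under the feeler (angle between brake_piston's own z axis and vertical above 3.06 rad and horizontal distance between brake_piston and anvil_top below 0.008 m and z of brake_piston in the frame of anvil_top between 0.045 and 0.051 m), for 0.2 s.
2. the knob has been turned until the needle stands on the zero mark (value of joint needle between 0.55 and 0.95 rad), for 0.2 s.
At the end, for the whole second after the job is handed in: The piston stands at rest mouth-down on the anvil (within 0.08 rad of square, its axis within 8 mm of the anvil's centre, rim down on the anvil) and the needle stands within 0.2 rad of the zero mark (all of step 1 and all of step 2 and linear speed of brake_piston below 0.02 m/s); the robot touches nothing.
It fails at once if the feeler is knocked (more than 12 N on it) (contact force between feeler and anything else above 12 N).
It fails at once if the grease tin is moved by more than 25 mm (distance of grease_tin from where it was at the start of the episode above 0.025 m).
It fails at once if the calliper is moved by more than 25 mm (distance of caliper from where it was at the start of the episode above 0.025 m).
It fails at once if the bearing is moved by more than 25 mm (distance of bearing from where it was at the start of the episode above 0.025 m).
It also fails if it takes over 72 s, if anything falls off the work surface, if the arm or the gripper's body presses on something with over 40 N, if the wrist force passes 120 N, or if a joint passes its speed limit or range.

## Working session

There is one attempt and no reset: what is moved stays moved. The work goes in short steps, each a Python script; the robot and the scene stay as the last script left them, time stands still between calls to the robot, and variables do not carry over. Pictures are saved under pics/ and viewed, at most 10 in all, crops included, and the job is handed in when it is done.

```bash
mkdir -p pics; ls; cat > h.py <<'E'
from cell import manip as m
import numpy as np, cv2
from scipy.spatial.transform import Rotation as R
def cam(n):
    d=m.get_image(n); d['R']=cv2.Rodrigues(np.array(d['rvec'],float))[0]; d['t']=np.array(d['tvec'],float).ravel(); return d
def c2w(d,p): return (np.asarray(p,float)-d['t'])@d['R']
def cloud(d):
    v,u=np.mgrid[:480,:640]; z=d['range_z']
    return c2w(d,np.dstack([(u-d['cx'])/d['fx']*z,(v-d['cy'])/d['fy']*z,z]).reshape(-1,3)).reshape(480,640,3)
def proj(d,p):
    q=d['R']@np.asarray(p,float)+d['t']; return q[0]/q[2]*d['fx']+d['cx'],q[1]/q[2]*d['fy']+d['cy']
def save(n,f): cv2.imwrite('pics/'+n+'.png',cv2.cvtColor(f,cv2.COLOR_RGB2BGR))
def q(Rm): x=R.from_matrix(Rm).as_quat(); return [x[3],x[0],x[1],x[2]]
def frame(z,y):
    z=np.array(z,float);z/=np.linalg.norm(z);y=np.array(y,float);y-=z*(y@z);y/=np.linalg.norm(y)
    return np.column_stack([np.cross(y,z),y,z])
E
cat > a.py <<'E'
from h import *
np.set_printoptions(precision=3,suppress=True)
for n in ['scene','side']:
    d=cam(n); save(n,d['frame']); print(n,'campos',-d['R'].T@d['t'])
    np.savez('/tmp/'+n,**d)
    for o in ['brake_piston','v_block','grease_tin','caliper','bearing','comparator','dial_centre','knob_grip','feeler','socket_case']:
        for r in m.spot_in(o,n)[:3]:
            w=c2w(d,r['point']); print(o,round(r['conf'],2),w,np.round(proj(d,w)))
E
python3 a.py
```

```text
pics
scene campos [-0.339  0.79   1.005]
brake_piston 0.91 [0.436 0.388 0.033] [278. 345.]
grease_tin 0.83 [0.453 0.056 0.021] [391. 284.]
caliper 0.78 [ 0.516 -0.059  0.006] [408. 257.]
caliper 0.41 [0.434 0.39  0.032] [278. 346.]
caliper 0.34 [0.56  0.266 0.023] [295. 294.]
comparator 0.35 [0.435 0.389 0.033] [278. 345.]
dial_centre 0.56 [0.559 0.26  0.128] [295. 260.]
socket_case 0.28 [0.432 0.391 0.034] [279. 347.]
side campos [0.278 1.234 0.799]
brake_piston 0.65 [0.443 0.411 0.033] [338. 366.]
brake_piston 0.62 [0.656 0.423 0.034] [235. 355.]
v_block 0.97 [0.367 0.247 0.022] [387. 325.]
grease_tin 0.88 [0.45  0.083 0.025] [362. 279.]
grease_tin 0.47 [0.594 0.292 0.03 ] [282. 321.]
caliper 0.58 [ 0.522 -0.051  0.004] [344. 256.]
bearing 0.97 [0.57  0.486 0.013] [266. 391.]
comparator 0.87 [0.595 0.291 0.031] [282. 320.]
comparator 0.56 [0.451 0.082 0.028] [362. 278.]
dial_centre 0.68 [0.601 0.294 0.119] [276. 288.]
dial_centre 0.4 [0.588 0.292 0.033] [284. 320.]
knob_grip 0.49 [0.621 0.298 0.209] [264. 252.]
feeler 0.53 [0.544 0.256 0.092] [307. 291.]
```

View pics/scene.png

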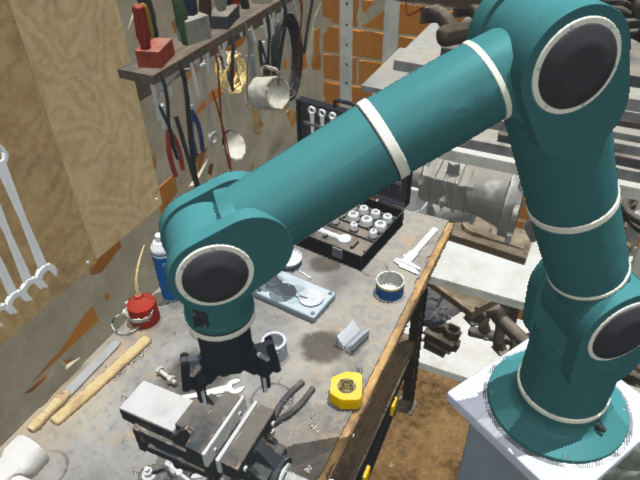

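View pics/side.png

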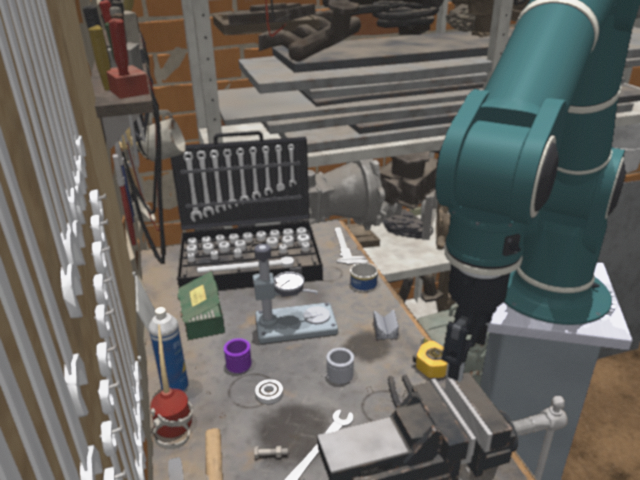

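The arm hides part of the scene view. In the side view, the look-alikes for the piston are:
- The steel cup at (339,366), about (0.44, 0.40).
- A purple cup at (237,355).
- The blue grease tin at (363,277).

I choose the grey steel cup. The comparator is at (295,320), with its column at (264,270) and its anvil at (316,313). The V-block is at (387,325). Next I'll take a view from above with the wrist camera.

```bash
cat > b.py <<'E'
from h import *
np.set_printoptions(precision=3,suppress=True)
m.servo_line([0.221,0.585,0.42])
Q=q(frame([0,0,-1],[0,1,0])); print(m.current_eef_rot(),Q)
P=None
for z in (0.5,0.45,0.4):
    try: m.move_to([0.42,0.32,z],Q); P=z; break
    except m.PlanningError as e: print(e)
d=cam('wrist'); np.savez('/tmp/wrist',**d); save('wrist1',d['frame'])
print(P,m.current_position(),m.current_joint_positions(),'campos',-d['R'].T@d['t'],d['R'],m.current_time())
for o in ['brake_piston','v_block','bearing','comparator','dial_centre','knob_grip','feeler','grease_tin']:
    for r in m.spot_in(o,'wrist')[:3]:
        w=c2w(d,r['point']); print(o,round(r['conf'],2),w,np.round(proj(d,w)))
E
python3 b.py
```

```text
[-0.     0.18   0.984 -0.001] [np.float64(0.0), np.float64(0.0), np.float64(1.0), np.float64(0.0)]
0.5 [0.419 0.321 0.499] [-0.828  0.119  0.134  1.349 -0.016  1.676  0.876] campos [0.347 0.32  0.672] [[-0.001  1.     0.   ]
 [ 0.959  0.     0.283]
 [ 0.283  0.    -0.959]] 4.0333
brake_piston 0.64 [0.444 0.401 0.021] [369. 189.]
brake_piston 0.59 [0.658 0.413 0.025] [372. 299.]
v_block 0.62 [0.375 0.232 0.017] [274. 149.]
bearing 0.77 [0.566 0.481 0.013] [409. 252.]
comparator 0.88 [0.568 0.27  0.028] [298. 256.]
dial_centre 0.67 [0.592 0.276 0.121] [297. 288.]
knob_grip 0.7 [0.621 0.286 0.216] [300. 334.]
feeler 0.58 [0.54  0.25  0.094] [282. 253.]
grease_tin 0.79 [0.449 0.061 0.006] [183. 191.]
```

```bash
cat > c.py <<'E'
from h import *
np.set_printoptions(precision=4,suppress=True)
d=dict(np.load('/tmp/wrist.npz')); 
P=cloud(d); f=d['frame']
big=cv2.resize(f[110:380,140:500],None,fx=2.2,fy=2.2,interpolation=cv2.INTER_CUBIC); save('wrist1c',big)
X,Y,Z=P[...,0],P[...,1],P[...,2]; ok=d['range_z']>0
def circ(M):
    c=max(cv2.findContours(M.astype(np.uint8),0,2)[0],key=cv2.contourArea)
    return cv2.minEnclosingCircle(c)
def sel(cx,cy,r,lo,hi): return ok&(np.hypot(X-cx,Y-cy)<r)&(Z>lo)&(Z<hi)
def circw(M,name):
    p=np.float32(P[M][:,:2]); print(name,len(p),'z med',np.median(Z[M]),'minEnc',cv2.minEnclosingCircle(p),'ell',cv2.fitEllipse(cv2.convexHull(p)) if len(p)>8 else '')
circw(sel(.444,.40,.045,.040,.056),'rim')
circw(sel(.444,.40,.018,.0,.03),'floor')
circw(sel(.60,.285,.05,.115,.135),'dial')
circw(sel(.621,.286,.035,.20,.23),'knobtop')
M=ok&(Z>.012)&(Z<.030)&(np.hypot(X-.568,Y-.27)<.11)
print('base',cv2.minAreaRect(np.float32(P[M][:,:2])),M.sum(),np.median(Z[M]))
M=sel(.37,.24,.05,.008,.05); print('vblock',cv2.minAreaRect(np.float32(P[M][:,:2])),M.sum(),np.percentile(Z[M],[5,50,95]))
M=sel(.37,.24,.05,.028,.05); print('vtop',cv2.minAreaRect(np.float32(P[M][:,:2])),M.sum())
circw(sel(.449,.061,.05,.034,.05),'tin'); 
print('bench z',np.median(Z[ok&(np.abs(Z)<.01)]))
E
python3 c.py
```

```text
rim 338 z med 0.04840711622337092 minEnc ((0.44334718585014343, 0.3964058458805084), 0.027456238865852356) ell ((0.44322946667671204, 0.39608368277549744), (0.05333930253982544, 0.05384550616145134), 148.25514221191406)
floor 327 z med 0.011084419682973906 minEnc ((0.4439520239830017, 0.39995813369750977), 0.018025225028395653) ell ((0.4440431296825409, 0.3999018967151642), (0.034958772361278534, 0.035293012857437134), 78.62480926513672)
dial 1241 z med 0.12328763829525835 minEnc ((0.5994935035705566, 0.2812451422214508), 0.04899255558848381) ell ((0.6031062602996826, 0.27666449546813965), (0.07472996413707733, 0.10278084874153137), 107.843994140625)
knobtop 512 z med 0.21330382766023026 minEnc ((0.628391444683075, 0.286464124917984), 0.018499692901968956) ell ((0.6278963685035706, 0.28631463646888733), (0.034658756107091904, 0.03601198270916939), 82.08256530761719)
base ((0.5707301497459412, 0.262462854385376), (0.17569085955619812, 0.09917960315942764), 23.045963287353516) 3377 0.021085352994078474
vblock ((0.37221795320510864, 0.235539048910141), (0.04585105925798416, 0.060459427535533905), 16.163909912109375) 987 [0.0142 0.0242 0.0336]
vtop ((0.37225133180618286, 0.23542390763759613), (0.04585105925798416, 0.060219649225473404), 16.163909912109375) 324
tin 315 z med 0.04120665607665428 minEnc ((0.44819334149360657, 0.0642077699303627), 0.03457283973693848) ell ((0.44844913482666016, 0.06434374302625656), (0.0672844648361206, 0.06857503950595856), 12.804201126098633)
bench z 0.0005737489631744093
```

```bash
true
```

```text
(no output)
```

View pics/wrist1c.png

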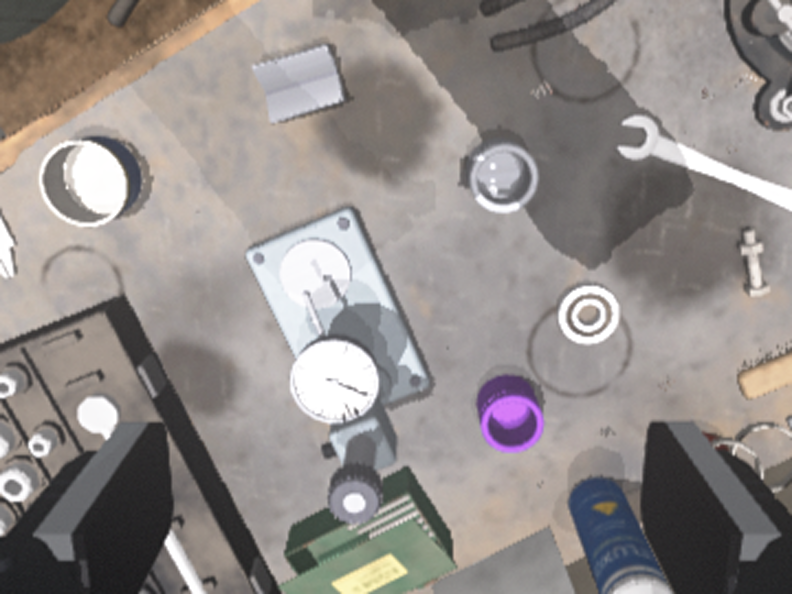

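The close crop confirms the choice: the steel cup is at (503,177), the purple one at (512,412) and the open tin at (88,182). The base yaw comes out at 23°, and the knob position predicted from the base fit agrees with the measured one to 1 mm. Next I'll scan reachability for lay-down in the V-block, regrip, and horizontal placing.

```bash
cat >> h.py <<'E'
PIS=np.array([.4432,.3962]); BASE=np.array([.5707,.2625]); YAW=np.radians(23.05)
U=np.array([np.cos(YAW),np.sin(YAW)]); ANV=BASE-.048*U; KNOB=BASE+.062*U
VB=np.array([.3722,.2355]); VH=106.16
def pose(grasp,head,phi,flip=0,off=.024):
    """grasp point; tool z tilted phi deg from down towards heading; y horizontal"""
    h,p=np.radians([head,phi]); e=np.array([np.cos(h),np.sin(h),0])
    z=np.sin(p)*e-np.cos(p)*np.array([0,0,1]); y=np.array([-np.sin(h),np.cos(h),0])*(-1 if flip else 1)
    return list(np.array(grasp)+off*z), q(frame(z,y))
E
cat > d.py <<'E'
from h import *
def ok(*a,**k):
    try: return m.ik(*pose(*a,**k)) is not None
    except Exception as e: return False
print('lay')
for H in (VH,VH-180):
  for fl in (0,1):
    print(H,fl,[(p,int(ok([*VB,.05],H,p,fl)),int(ok([*VB,.2],H,p,fl))) for p in (-30,-20,-10,0,45,60,70,75,80,85,90)])
print('anvil')
for H in (-40,-20,0,23,40,60):
  for fl in (0,1):
    print(H,fl,[(p,int(ok([*ANV,.052],H,p,fl)),int(ok([*(ANV-.12*U),.2],H,p,fl))) for p in (60,70,75,80,85,90)])
E
python3 d.py
```

```text
lay
106.16 0 [(-30, 1, 1), (-20, 1, 1), (-10, 1, 1), (0, 1, 1), (45, 1, 1), (60, 1, 1), (70, 1, 1), (75, 1, 1), (80, 1, 1), (85, 1, 1), (90, 1, 1)]
106.16 1 [(-30, 1, 1), (-20, 1, 1), (-10, 1, 1), (0, 1, 1), (45, 1, 1), (60, 1, 1), (70, 1, 1), (75, 1, 1), (80, 1, 1), (85, 1, 1), (90, 1, 1)]
-73.84 0 [(-30, 1, 1), (-20, 1, 1), (-10, 1, 1), (0, 1, 1), (45, 1, 1), (60, 1, 1), (70, 1, 1), (75, 1, 1), (80, 1, 1), (85, 1, 1), (90, 1, 1)]
-73.84 1 [(-30, 1, 1), (-20, 1, 1), (-10, 1, 1), (0, 1, 1), (45, 1, 1), (60, 1, 1), (70, 1, 1), (75, 1, 1), (80, 1, 1), (85, 1, 1), (90, 1, 1)]
anvil
-40 0 [(60, 1, 1), (70, 1, 1), (75, 1, 1), (80, 1, 1), (85, 1, 1), (90, 1, 1)]
-40 1 [(60, 1, 1), (70, 1, 1), (75, 1, 1), (80, 1, 1), (85, 1, 1), (90, 1, 1)]
-20 0 [(60, 1, 1), (70, 1, 1), (75, 1, 1), (80, 1, 1), (85, 1, 1), (90, 1, 1)]
-20 1 [(60, 1, 1), (70, 1, 1), (75, 1, 1), (80, 1, 1), (85, 1, 1), (90, 1, 1)]
0 0 [(60, 1, 0), (70, 1, 0), (75, 1, 0), (80, 1, 0), (85, 1, 0), (90, 1, 0)]
0 1 [(60, 1, 0), (70, 1, 0), (75, 1, 0), (80, 1, 0), (85, 1, 0), (90, 1, 0)]
23 0 [(60, 1, 0), (70, 1, 0), (75, 1, 0), (80, 1, 0), (85, 1, 0), (90, 1, 0)]
23 1 [(60, 1, 0), (70, 1, 0), (75, 1, 0), (80, 1, 0), (85, 1, 0), (90, 1, 0)]
40 0 [(60, 1, 0), (70, 1, 0), (75, 1, 0), (80, 1, 0), (85, 1, 0), (90, 1, 0)]
40 1 [(60, 1, 0), (70, 1, 0), (75, 1, 0), (80, 1, 0), (85, 1, 0), (90, 1, 0)]
60 0 [(60, 1, 0), (70, 1, 0), (75, 1, 0), (80, 1, 0), (85, 1, 0), (90, 1, 1)]
60 1 [(60, 1, 0), (70, 1, 0), (75, 1, 0), (80, 1, 0), (85, 1, 0), (90, 1, 1)]
```

Everything is reachable. With the camera side up (flip=1), 60° tilts keep the wrist off the bench and the tin. Now I'll pick the piston up and bring it over the V-block.

```bash
cat > e.py <<'E'
from h import *
np.set_printoptions(precision=4,suppress=True)
g=np.array([*PIS,.0285]); p,Q=pose(g,60,-30,1)
zt=np.array(p)-g; zt/=np.linalg.norm(zt)
m.move_to(list(np.array(p)-.13*zt),Q); print(m.current_joint_positions())
print('stop',m.servo_line(p,vel=.12,stop_force=15), m.current_position()-np.array(p))
m.grasp(60); print('open',m.current_opening(),m.current_finger_force())
m.servo_line([p[0],p[1],p[2]+.2],vel=.2)
e=np.array([np.cos(np.radians(VH)),np.sin(np.radians(VH)),0])
v=np.array([*VB,.05])-.0045*e
p,Q=pose(v+[0,0,.13],VH,60,1); m.move_to(p,Q)
print(m.current_joint_positions(),m.current_opening(),m.current_finger_force(),m.current_time())
for n in('side',):
    d=cam(n); save('carry',cv2.resize(d['frame'][150:400,230:530],None,fx=2,fy=2))
E
python3 e.py
```

```text
[-0.9977  0.8824  0.2752  1.1531 -0.0722  1.6339 -1.2742]
stop False [0.0004 0.0005 0.0006]
open 0.5951268260211559 62.06585867854301
[ 0.286   0.4612 -0.3372  2.1664 -0.975   1.1426  0.9532] 0.5926863380291466 62.94571544160135 11.1667
```

View pics/carry.png

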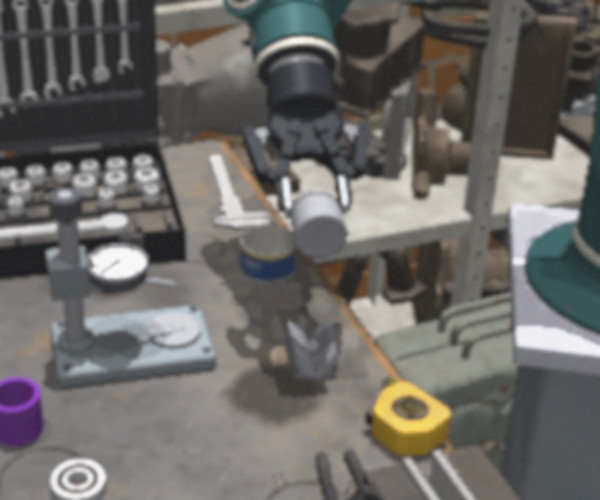

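The picture shows the piston held level with its closed end facing heading 106° (crop (320,230)), above the V-block at (313,350). Now lay it down and regrip.

```bash
cat > f.py <<'E'
from h import *
np.set_printoptions(precision=4,suppress=True)
e=np.array([np.cos(np.radians(VH)),np.sin(np.radians(VH)),0])
v=np.array([*VB,.05])-.0045*e
p,Q=pose(v+[0,0,.015],VH,60,1); m.servo_line(p,vel=.15)
p,Q=pose(v+[0,0,-.003],VH,60,1)
print('stop',m.servo_line(p,vel=.03,stop_force=6), m.current_position()-np.array(p),m.current_ft_force())
m.open(); m.wait(.2)
z=R.from_quat(np.roll(Q,-1)).as_matrix()[:,2]
c=m.current_position(); m.servo_line(list(np.array(c)-.1*z),vel=.2)
p,Q=pose(np.array([*VB,.25]),VH,0,1); m.move_to(p,Q)
d=cam('wrist'); np.savez('/tmp/w2',**d); save('lay',d['frame']); P=cloud(d);X,Y,Z=P[...,0],P[...,1],P[...,2]
M=(np.hypot(X-VB[0],Y-VB[1])<.06)&(Z>.065)&(Z<.085)&(d['range_z']>0)
print(M.sum(),'top',cv2.minAreaRect(np.float32(P[M][:,:2])),np.percentile(Z[M],[50,99]))
M=(np.hypot(X-VB[0],Y-VB[1])<.06)&(Z>.01)&(Z<.04)&(d['range_z']>0); print('v',cv2.minAreaRect(np.float32(P[M][:,:2])))
# ridge line slope: fit plane-free along e
M=(np.hypot(X-VB[0],Y-VB[1])<.05)&(Z>.05)&(Z<.085)&(d['range_z']>0)
Q2=P[M]-[*VB,0]; s=Q2@e; tt=Q2@np.array([-e[1],e[0],0])
bins=[(round(a,3),round(np.percentile(Q2[(abs(s-a)<.003),2],95),4)) for a in np.arange(-.027,.028,.006) if (abs(s-a)<.003).sum()>5]; print(bins,s.min(),s.max(),tt.min(),tt.max())
print(m.current_time())
E
python3 f.py
```

```text
stop True [-0.0001 -0.      0.0036] [ 0.272  -3.0996  7.1681]
2546 top ((0.3718291223049164, 0.23487673699855804), (0.04687109589576721, 0.048184096813201904), 16.36539649963379) [0.0751 0.0787]
v ((0.3640499711036682, 0.2603057622909546), (0.045832712203264236, 0.008238060399889946), 16.257030487060547)
[(np.float64(-0.027), np.float64(0.0768)), (np.float64(-0.021), np.float64(0.0781)), (np.float64(-0.015), np.float64(0.0774)), (np.float64(-0.009), np.float64(0.078)), (np.float64(-0.003), np.float64(0.0784)), (np.float64(0.003), np.float64(0.0783)), (np.float64(0.009), np.float64(0.0781)), (np.float64(0.015), np.float64(0.078)), (np.float64(0.021), np.float64(0.0778))] -0.024680110702336694 0.023607528483462963 -0.026130003281785875 0.027623195701853707
15.375
```

View pics/lay.png

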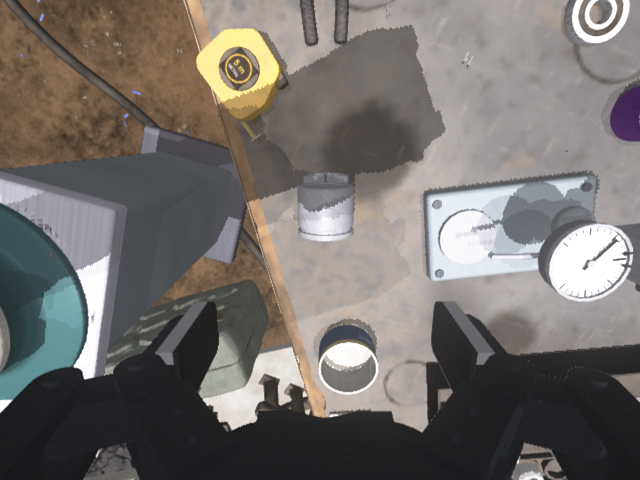

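The piston lies level and centred in the V-block: image (327,207), top at 78 mm, axis offset under 1 mm, grooved mouth toward the tin. Now regrip at -30° and carry it to the front of the comparator.

```bash
cat > g.py <<'E'
from h import *
np.set_printoptions(precision=4,suppress=True)
e=np.array([np.cos(np.radians(VH)),np.sin(np.radians(VH)),0])
g=np.array([.3718,.2349,.0505])+.002*e
p,Q=pose(g,VH,-30,1); z=R.from_quat(np.roll(Q,-1)).as_matrix()[:,2]
m.move_to(list(np.array(p)-.12*z),Q)
print('stop',m.servo_line(p,vel=.1,stop_force=12),m.current_ft_force())
m.grasp(60); print('open',m.current_opening(),m.current_finger_force())
m.servo_line([p[0],p[1],p[2]+.15],vel=.2)
a=np.array([*(ANV-.10*U),.052]); p,Q=pose(a+[0,0,.12],np.degrees(YAW),60,1); m.move_to(p,Q)
print(m.current_joint_positions())
p,Q=pose(a+[0,0,.006],np.degrees(YAW),60,1); m.servo_line(p,vel=.15)
print(m.current_position()-np.array(p),m.current_opening(),m.current_ft_force(),m.current_time())
d=cam('side'); np.savez('/tmp/s3',**d); save('pre',cv2.resize(d['frame'][210:360,230:430],None,fx=4,fy=4,interpolation=cv2.INTER_CUBIC))
P=cloud(d);X,Y,Z=P[...,0],P[...,1],P[...,2]; c=a[:2]
M=(np.hypot(X-c[0],Y-c[1])<.025)&(Z>.065)&(Z<.1); print(M.sum(),'top z',np.percentile(Z[M],[10,50,90]),P[M].mean(0))
A=np.c_[P[M][:,:2],np.ones(M.sum())]; k=abs(Z[M]-np.median(Z[M]))<.004; print('slope',np.linalg.lstsq(A[k],Z[M][k],rcond=None)[0],k.sum())
M=(np.hypot(X-ANV[0],Y-ANV[1])<.03)&(Z>.015)&(Z<.035); print('anvil',M.sum(),np.median(Z[M]),P[M].mean(0),ANV)
E
python3 g.py
```

```text
stop False [ 0.5191 -0.3875 -0.4341]
open 0.5704133440590612 59.015439972281456Traceback (most recent call last):
  File "g.py", line 10, in <module>
    a=np.array([*(ANV-.10*U),.052]); p,Q=pose(a+[0,0,.12],np.degrees(YAW),60,1); m.move_to(p,Q)
                                                                                 ~~~~~~~~~^^^^^
cell.PlanningError: the arm cannot take that pose within its joint ranges
```

```bash
cat > g2.py <<'E'
from h import *
np.set_printoptions(precision=4,suppress=True)
print(m.current_opening(),m.current_position(),m.current_joint_positions())
d=cam('side'); save('pick2',cv2.resize(d['frame'][130:380,230:530],None,fx=2.6,fy=2.4,interpolation=cv2.INTER_CUBIC))
for H in (-40,-20,0,10,23):
  for fl in (0,1):
    for b in (.06,.08,.10):
      r=[]
      for p in (60,):
        for dz in (0,.006,.04,.08,.12):
          x=m.ik(*pose([*(ANV-b*np.array([np.cos(np.radians(H)),np.sin(np.radians(H))])),.052+dz],H,p,fl)); r.append(None if x is None else np.round(x,1).tolist() if dz in(0,) else 1)
      x=m.ik(*pose([*ANV,.052],H,60,fl)); print(H,fl,b,r,'A' if x is not None else None)
E
python3 g2.py
```

```text
0.5689198560837901 [0.3743 0.2248 0.1787] [-0.3314  0.3721 -0.7151  1.9514  0.6186  1.3668 -1.0491]
-40 0 0.06 [[-0.7, 0.9, -0.5, 2.0, 1.4, 1.5, -1.2], 1, 1, 1, 1] A
-40 0 0.08 [[-0.7, 0.9, -0.5, 1.9, 1.4, 1.5, -1.2], 1, 1, 1, 1] A
-40 0 0.1 [[-0.7, 0.9, -0.5, 1.9, 1.3, 1.5, -1.3], 1, 1, 1, 1] A
-40 1 0.06 [[-0.5, 0.9, -0.7, 2.0, 1.5, 1.7, 1.9], 1, 1, 1, 1] A
-40 1 0.08 [[-0.4, 1.1, -0.9, 1.9, 1.6, 1.8, 1.9], 1, 1, 1, 1] A
-40 1 0.1 [[-0.5, 1.1, -0.9, 1.9, 1.5, 1.8, 1.9], 1, 1, 1, 1] A
-20 0 0.06 [[-0.7, 0.8, -0.5, 2.2, 1.7, 1.3, -1.3], 1, 1, 1, 1] A
-20 0 0.08 [[-0.7, 0.8, -0.5, 2.2, 1.7, 1.4, -1.3], 1, 1, 1, 1] A
-20 0 0.1 [[-0.8, 0.8, -0.5, 2.2, 1.6, 1.4, -1.3], 1, 1, 1, 1] A
-20 1 0.06 [[-1.4, 0.8, 0.4, 2.3, 1.5, 0.8, 1.8], 1, 1, 1, 1] A
-20 1 0.08 [[-1.3, 0.7, 0.2, 2.3, 1.5, 0.9, 1.8], 1, 1, 1, 1] A
-20 1 0.1 [[-1.2, 0.7, -0.0, 2.3, 1.5, 1.1, 1.8], 1, 1, 1, 1] A
0 0 0.06 [[-0.6, 0.7, -0.4, 2.5, 2.2, 1.3, -1.4], 1, 1, 1, 1] A
0 0 0.08 [[-0.6, 0.7, -0.4, 2.5, 2.1, 1.3, -1.4], 1, 1, 1, 1] A
0 0 0.1 [[-0.7, 0.7, -0.4, 2.5, 2.1, 1.3, -1.5], 1, 1, 1, 1] A
0 1 0.06 [[-1.8, 1.0, 0.9, 2.5, 2.6, 0.5, 0.7], 1, 1, 1, 1] A
0 1 0.08 [[-1.9, 1.0, 0.9, 2.5, 2.5, 0.5, 0.7], 1, 1, 1, 1] A
0 1 0.1 [[-1.9, 1.1, 0.9, 2.5, 2.5, 0.5, 0.7], 1, 1, 1, 1] A
10 0 0.06 [[-0.5, 0.7, -0.4, 2.5, 2.5, 1.3, -1.4], 1, 1, 1, 1] A
10 0 0.08 [None, None, None, None, None] A
10 0 0.1 [None, None, None, None, None] A
10 1 0.06 [[-1.4, 0.8, 0.5, 2.6, 2.6, 0.9, 1.1], 1, 1, None, 1] A
10 1 0.08 [None, None, None, None, None] A
10 1 0.1 [None, None, None, None, None] A
23 0 0.06 [None, None, None, None, None] A
23 0 0.08 [None, None, None, None, None] A
23 0 0.1 [None, None, None, None, None] A
23 1 0.06 [None, None, None, None, None] A
23 1 0.08 [None, None, None, None, None] A
23 1 0.1 [None, None, None, None, None] A
```

View pics/pick2.png

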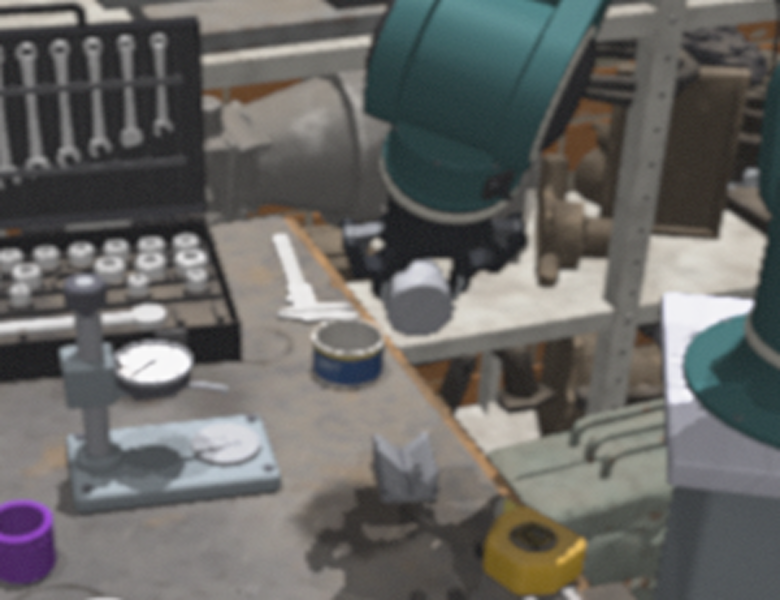

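The piston is held (crop (418,297)), closed end toward the camera. Heading 23° is out of reach at the standoff, so I'll use a front-corner heading near -15° with the same tilt.

```bash
cat > g3.py <<'E'
from h import *
np.set_printoptions(precision=4,suppress=True)
for H in (-10,-15,-20,-25):
    J=[m.ik(*pose([*(ANV-b*U),.052+dz],H,60,1)) for b,dz in ((.075,.14),(.075,.006),(.0,.002))]
    print(H,[None if j is None else np.round(j,2) for j in J])
    if all(j is not None for j in J): break
a=np.array([*(ANV-.075*U),.052]); p,Q=pose(a+[0,0,.14],H,60,1); m.move_to(p,Q)
p,Q=pose(a+[0,0,.010],H,60,1); m.servo_line(p,vel=.15)
print(H,m.current_joint_positions(),m.current_position()-np.array(p),m.current_opening(),m.current_ft_force(),m.current_time())
d=cam('side'); np.savez('/tmp/s3',**d); save('pre',cv2.resize(d['frame'][210:360,230:430],None,fx=4,fy=4,interpolation=cv2.INTER_CUBIC))
P=cloud(d);X,Y,Z=P[...,0],P[...,1],P[...,2]; c=a[:2]
M=(np.hypot(X-c[0],Y-c[1])<.045)&(Z>.078)&(Z<.095); print(M.sum(),'top z',np.percentile(Z[M],[10,50,90]),cv2.minEnclosingCircle(np.float32(P[M][:,:2])),'expect',c)
A=np.c_[P[M][:,:2]-c,np.ones(M.sum())]; k=abs(Z[M]-np.median(Z[M]))<.004; print('slope',np.linalg.lstsq(A[k],Z[M][k],rcond=None)[0],k.sum())
M=(np.hypot(X-ANV[0],Y-ANV[1])<.03)&(Z>.023)&(Z<.035); print('anvil',M.sum(),np.median(Z[M]),P[M].mean(0),ANV)
E
python3 g3.py
```

```text
-10 [array([-1.97,  0.48,  1.08,  2.48,  1.65,  0.53,  1.97]), array([-1.82,  1.  ,  0.88,  2.47,  2.2 ,  0.42,  1.02]), array([-1.68,  1.01,  0.88,  2.33,  2.22,  0.39,  1.12])]
-10 [-1.6525  0.8324  0.683   2.4706  2.0093  0.5981  1.3061] [0.0002 0.0001 0.0005] 0.565972763909243 [-0.6838  0.2973 -3.6305] 22.6167
402 top z [0.081  0.0842 0.0874] ((0.4476422369480133, 0.218205064535141), 0.0394614078104496) expect [0.4575 0.2143]
slope [-0.0284 -0.0023  0.0839] 335
anvil 316 0.026680354990927968 [0.5267 0.2452 0.0266] [0.5265 0.2437]
```

View pics/pre.png

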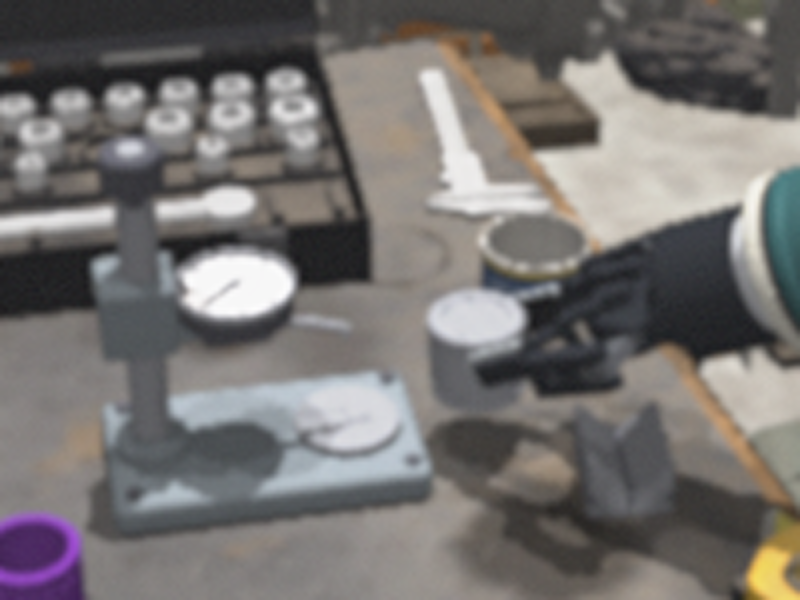

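The piston is closed end up and square, at crop (477,340), but the pads hold it behind its axis. I'll measure its true centre before the move in.

```bash
cat > k.py <<'E'
from h import *
from scipy.optimize import least_squares
np.set_printoptions(precision=4,suppress=True)
def cent(n,c,zl,zh):
    d=cam(n); P=cloud(d); r=m.cut_out('brake_piston',n)
    out=[]
    for k in r:
        M=k['pixels']&(d['range_z']>0); T=M&(P[...,2]>zl)&(P[...,2]<zh)&(np.hypot(P[...,0]-c[0],P[...,1]-c[1])<.05)
        if T.sum()<40: continue
        p=P[T][:,:2]; h=cv2.convexHull(np.float32(p))[:,0]
        # far side: facing camera-independent hull pts; fit fixed radius robustly
        s=least_squares(lambda x:np.hypot(h[:,0]-x[0],h[:,1]-x[1])-.0268,p.mean(0),loss='soft_l1',f_scale=.001)
        # wall below top (visible side)
        W=M&(P[...,2]>.045)&(P[...,2]<zl-.004)&(np.hypot(P[...,0]-c[0],P[...,1]-c[1])<.05); w=P[W][:,:2]
        s2=least_squares(lambda x:np.hypot(w[:,0]-x[0],w[:,1]-x[1])-.027,p.mean(0),loss='soft_l1',f_scale=.001) if len(w)>20 else None
        out.append(s.x); print(n,round(k['conf'],2),'top',s.x,np.median(P[T][:,2]),T.sum(),'wall',None if s2 is None else s2.x,len(w),'mean',p.mean(0))
    return out
if __name__=='__main__':
    c=ANV-.075*U
    for n in('side','scene'): cent(n,c,.079,.09)
    g=np.array(m.current_position())-.024*R.from_quat(np.roll(m.current_eef_rot(),-1)).as_matrix()[:,2]; print('nominal',g)
    d=cam('scene'); save('sc2',cv2.resize(d['frame'][220:370,230:430],None,fx=4,fy=4))
E
python3 k.py
```

```text
side 0.57 top [0.4598 0.2174] 0.08396557719401317 281 wall [0.4593 0.2154] 147 mean [0.4594 0.2183]
scene 0.89 top [0.4585 0.2142] 0.08406087492405057 313 wall None 9 mean [0.4571 0.2152]
nominal [0.4575 0.2147 0.0624]
```

The measured centre is within 2 mm of nominal and the top height matches. I'll correct for the offset, slide in about 2 mm above the anvil, lower, check, and release.

```bash
cat > l.py <<'E'
from h import *
from k import cent
np.set_printoptions(precision=4,suppress=True)
H=-10; T=ANV-np.array([.0013,.001])
def go(b,dz,v,sf=None):
    p,Q=pose([*(T-b*U),.052+dz],H,60,1); s=m.servo_line(p,vel=v,stop_force=sf); print(b,dz,s,m.current_position()-np.array(p),m.current_ft_force()); return s
go(.045,.0025,.06)
if not go(0,.0025,.04,5):
    cent('side',ANV,.068,.085)
    go(0,-.003,.012,5)
    cent('side',ANV,.068,.085)
d=cam('side'); save('onanvil',cv2.resize(d['frame'][210:360,230:430],None,fx=4,fy=4,interpolation=cv2.INTER_CUBIC)); print(m.current_time())
E
python3 l.py
```

```text
0.045 0.0025 False [-0.     -0.0004 -0.0001] [-0.065  -0.0262 -4.1783]
0 0.0025 False [-0.0002 -0.0001 -0.0001] [-0.0942 -0.9288 -3.1274]
side 0.96 top [0.5273 0.2457] 0.07579109590619304 279 wall [0.5262 0.2437] 76 mean [0.5268 0.2484]
0 -0.003 True [-0.0002  0.      0.0032] [-1.3444  2.022   0.9047]
side 0.61 top [0.5272 0.247 ] 0.07398221757897584 255 wall [0.5269 0.2434] 58 mean [0.5273 0.2492]
25.3833
```

View pics/onanvil.png

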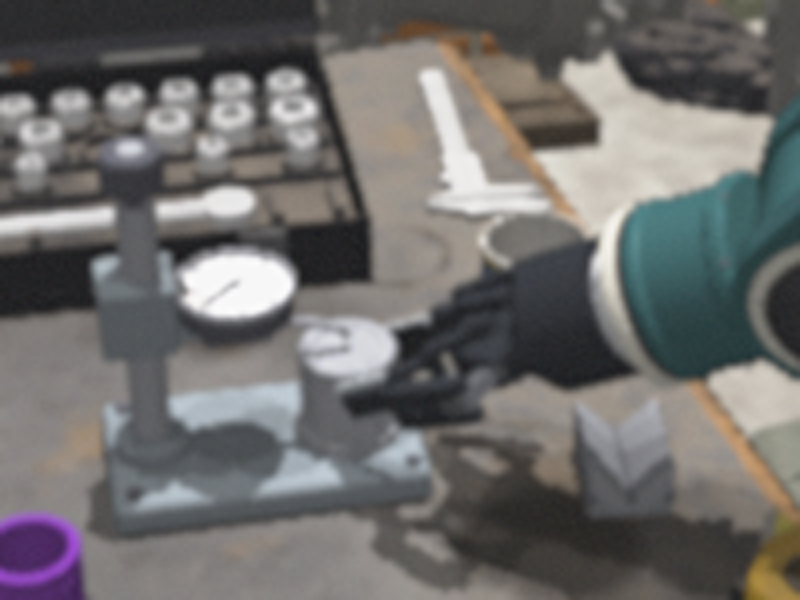

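The piston stands on the anvil (crop (345,390)) under the feeler, with its top at 74 mm. I'll release, back out, re-measure, and check clearance around the knob.

```bash
cat > n.py <<'E'
from h import *
from k import cent
np.set_printoptions(precision=4,suppress=True)
m.open()
z=R.from_quat(np.roll(m.current_eef_rot(),-1)).as_matrix()[:,2]; c=np.array(m.current_position())
m.servo_line(list(c-.10*z),vel=.15); m.servo_line(list(c-.10*z+np.array([-.03,0,.15])),vel=.25)
cent('side',ANV,.068,.085); cent('scene',ANV,.068,.085)
print(m.current_time(),m.current_joint_positions())
d=cam('side'); P=cloud(d); X,Y,Z=P[...,0],P[...,1],P[...,2]; ok=d['range_z']>0
for lo in(.2,.17):
    M=ok&(Z>lo)&(Z<.4)&(X>.45)&(np.hypot(X-KNOB[0],Y-KNOB[1])>.03); D=np.hypot(X-KNOB[0],Y-KNOB[1])
    i=np.argsort(D[M])[:200:40]; print('near',lo,P[M][i])
M=ok&(np.hypot(X-KNOB[0],Y-KNOB[1])<.03)&(Z>.19); print('knob top',np.percentile(Z[M],95),M.sum())
# best tool yaw for the knob: joint 7 for yaw values
for y in range(-180,180,30):
    a=np.radians(y); j=m.ik([*KNOB,.181],q(frame([0,0,-1],[np.cos(a),np.sin(a),0]))); print(y,None if j is None else np.round(j,2))
E
python3 n.py
```

```text
side 0.92 top [0.5262 0.2465] 0.0738281442504495 284 wall [0.5269 0.2431] 160 mean [0.5253 0.2498]
scene 0.69 top [0.5234 0.2425] 0.0735899433274198 289 wall [0.5253 0.2418] 134 mean [0.521  0.2437]
27.9667 [-2.2442  0.2217  1.1254  2.42    1.3017  0.843   2.3468]
near 0.2 [[0.781  0.3742 0.3976]
 [0.785  0.3781 0.363 ]
 [0.7891 0.3763 0.3679]
 [0.7898 0.3792 0.3671]
 [0.7949 0.3745 0.3036]]
near 0.17 [[0.781  0.3742 0.3976]
 [0.785  0.3781 0.363 ]
 [0.7891 0.3763 0.3679]
 [0.7898 0.3792 0.3671]
 [0.7949 0.3745 0.3036]]
knob top 0.21515032555491195 245
-180 [-0.71  0.57  0.35  1.46 -0.21  1.14  2.82]
-150 [ 0.09  0.72 -0.91  1.43  0.58  1.27  2.8 ]
-120 [-1.11  0.81  1.08  1.48 -0.72  1.29 -2.05]
-90 [-1.11  0.81  1.08  1.48 -0.72  1.29 -1.53]
-60 [-1.11  0.81  1.08  1.48 -0.72  1.29 -1.01]
-30 [-1.11  0.81  1.08  1.48 -0.72  1.29 -0.48]
0 [-1.11  0.81  1.08  1.48 -0.72  1.29  0.04]
30 [-1.03  0.72  0.9   1.48 -0.58  1.23  0.47]
60 [-0.82  0.6   0.53  1.47 -0.32  1.16  0.81]
90 [-1.    0.69  0.84  1.47 -0.54  1.21  1.49]
120 [-0.92  0.64  0.69  1.47 -0.42  1.18  1.93]
150 [-0.82  0.6   0.53  1.47 -0.32  1.16  2.37]
```

Piston is at (0.526, 0.243), within 1–2 mm of the anvil centre, with its top at 74 mm. Now the knob: grip at yaw 170°, turn 2.0 rad clockwise with joint 7, and look at the dial.

```bash
cat > o.py <<'E'
from h import *
np.set_printoptions(precision=4,suppress=True)
K=np.array([.6279,.2866]); a=np.radians(168); Q=q(frame([0,0,-1],[np.cos(a),np.sin(a),0]))
m.move_to([*K,.31],Q); print(m.current_joint_positions())
print(m.servo_line([*K,.181],vel=.12,stop_force=12),m.current_joint_positions(),m.current_ft_force())
m.grasp(35); print('open',m.current_opening(),m.current_ft_force())
j=np.array(m.current_joint_positions()); t0=m.current_time()
j[6]-=2.0; m.move_joints(list(j)); print('turned',m.current_joint_positions()[6],m.current_torque(),m.current_time()-t0)
d=cam('wrist'); np.savez('/tmp/w5',**d); pd=proj(d,[*(BASE+.012*U),.121]); print('dial px',pd)
s=cam('side'); ps=proj(s,[*(BASE+.012*U),.121]); c=cam('scene'); pc=proj(c,[*(BASE+.012*U),.121]); print(ps,pc)
def crop(d,p,r,w): u,v=map(int,p); u=np.clip(u,r,640-r); v=np.clip(v,r,480-r); return cv2.resize(d['frame'][v-r:v+r,u-r:u+r],(w,w),interpolation=cv2.INTER_CUBIC)
save('knob1',np.hstack([crop(d,pd,90,400),np.vstack([crop(s,ps,25,200),crop(c,pc,25,200)])])); print(m.current_time())
E
python3 o.py
```

```text
[-0.8672  0.5298  0.6235  1.3062 -0.3037  1.4003  2.6751]
False [-0.854   0.614   0.5826  1.4677 -0.3525  1.1642  2.7163] [0.2931 0.0343 0.4808]
open 0.345979961909656 [-1.2425  0.2152  6.1437]
turned 0.7177106078081996 [ 0.6888  0.7194 -0.0554] 1.8082999999999991
dial px (np.float64(258.8373579722455), np.float64(207.56750660946688))
(np.float64(288.5441283775187), np.float64(281.28278282490686)) (np.float64(287.43393880047887), np.float64(258.06928417300634))
33.7583
```

View pics/knob1.png

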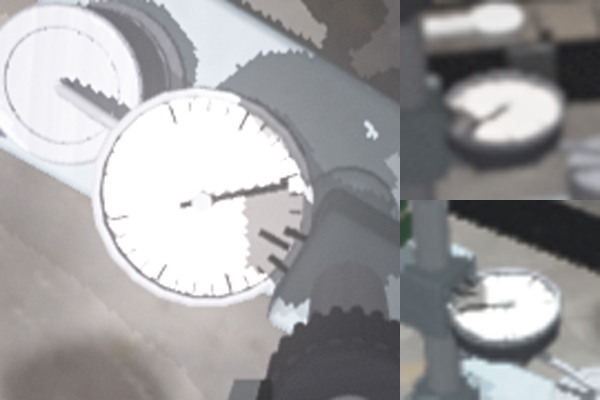

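This is a clear dial view. The hub is at (203,200), the needle tip at (290,183), the tabs at (297,234) and (280,264), and the zero mark between them at about 30° down. So the needle is about 0.72 rad short of zero, essentially still at rest. I'll read it in code and turn in small steps.

```bash
cat > r.py <<'E'
from h import *
from scipy.ndimage import map_coordinates, gaussian_filter1d
DC=BASE+.012*U
def needle(zc=.120):
    d=cam('wrist'); g=cv2.cvtColor(d['frame'],cv2.COLOR_RGB2GRAY).astype(float)
    th=np.arange(-.6,1.4,.01); r=np.linspace(.007,.019,25)
    T,Rr=np.meshgrid(th,r,indexing='ij'); w=YAW-(T-.75)   # clockwise seen from above
    p=np.stack([DC[0]+Rr*np.cos(w),DC[1]+Rr*np.sin(w),np.full_like(w,zc)],-1)
    c=p@d['R'].T+d['t']; u=c[...,0]/c[...,2]*d['fx']+d['cx']; v=c[...,1]/c[...,2]*d['fy']+d['cy']
    I=map_coordinates(g,[v,u],order=1); s=gaussian_filter1d(I.mean(1),3); i=s.argmin()
    return round(th[i],3),round(s[i]),round(np.median(s))
def turn(da):
    j=np.array(m.current_joint_positions()); j[6]-=da; m.move_joints(list(j)); m.wait(.15)
E
cat > s.py <<'E'
from r import *
n=needle(); print('start',n); tot=0
while n[0]<.6 and tot<1.1:
    st=.12 if n[0]<.15 else min(.15,(.75-n[0])/1.5)
    turn(st); tot+=st; n=needle(); print(round(tot,3),n,m.current_joint_positions()[6],m.current_time())
d=cam('wrist'); u,v=map(int,proj(d,[*DC,.118])); save('knob2',cv2.resize(d['frame'][max(v-80,0):v+80,max(u-80,0):u+80],(480,480),interpolation=cv2.INTER_CUBIC))
E
python3 s.py
```

```text
start (np.float64(0.02), 131, 239)
0.12 (np.float64(0.17), 124, 235) 0.6002603171683699 34.2583
0.27 (np.float64(0.38), 121, 253) 0.4530415684937904 34.7333
0.42 (np.float64(0.59), 140, 254) 0.30581926937929976 35.2083
0.527 (np.float64(0.73), 141, 255) 0.20152238894646493 35.6583
```

The needle reads 0.73, consistent with 1.5 rad per rad of knob. I'll release, lift clear, and check again.

```bash
cat > t.py <<'E'
from r import *
from k import cent
m.open(); m.wait(.2); print('after open',needle())
c=np.array(m.current_position()); m.servo_line(list(c+[0,0,.12]),vel=.12); m.wait(.5)
print(needle(.118),m.current_ft_force(),m.current_time())
d=cam('wrist'); u,v=map(int,proj(d,[*DC,.118])); r=90; u=np.clip(u,r,640-r);v=np.clip(v,r,480-r); save('fin',cv2.resize(d['frame'][v-r:v+r,u-r:u+r],(560,560),interpolation=cv2.INTER_CUBIC))
cent('side',ANV,.068,.085)
E
python3 t.py
```

```text
after open (np.float64(0.73), 135, 248)
(np.float64(0.77), 147, 255) [ 0.2514 -0.207  -0.2824] 38.2417
side 0.93 top [0.526  0.2463] 0.07373163908645826 289 wall [0.5268 0.2434] 170 mean [0.5244 0.2486]
```

View pics/fin.png

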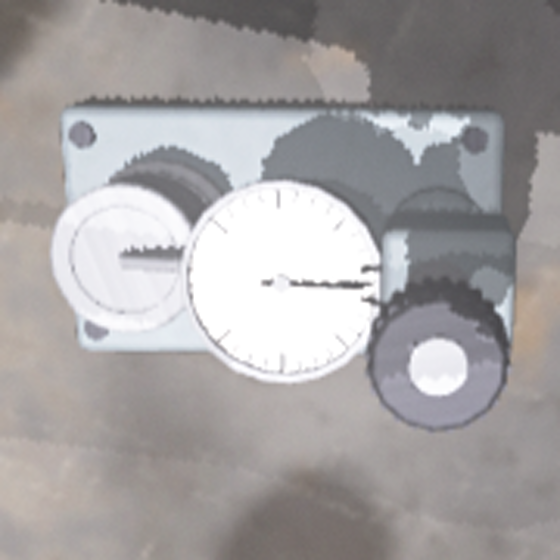

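The needle points from the hub (282,283) to (368,285), between the tabs at (370,268) and (370,300). The piston stands on the anvil under the feeler, and the gripper is clear, so I'm handing the job in.

```bash
python3 -c "
from cell import manip as m
print(m.close_job())"
```

```text
the job is handed in; nothing more can be done
None
```

The job is handed in at about 38 of the 72 s: the piston stands mouth-down on the anvil, about 1–2 mm off centre as measured, the needle reads about 0.75 rad (zero mark) between the tabs, and the gripper is clear; the hand-in call returned no verdict.

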